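# Zero the test gauge and pack its fittings tray

## Robot

A 6-joint arm with a two-finger parallel gripper is mounted at the origin on the work surface. World frame = base frame: x ahead of the robot, y to its left, z up, the work surface at z = 0. Lengths are in mm, angles in rad, forces in N, time in s.
With the tool pointing down it reaches from about 275 to 750 mm from the base axis. Payload 10.2 kg.
Tool frame: the origin (TCP) lies at the very end of the fingers, on their centre line; the grasp point (between the pads) lies 19 mm behind it; z points along the fingers, y is the line along which they close (so a half turn about z gives the same grasp; the last joint's range is limited). The gripper opens to 85 mm and grips with 20 to 120 N. Pads are 22 mm wide; open, the fingers measure 114 mm over their backs; the gripper's body (76 mm by 85 mm) begins 54 mm behind the grasp point. The pads swing forward as they close: fully open they stand 13 mm farther back than shut.
Start: joints at [0.896, 0.313, 1.498, -0, 1.331, -0.223], TCP at [229.22, 472.323, 231.294] pointing down, gripper open.
Joint ranges: [-2.94, 2.94], [-0.97, 2.17], [0.19, 2.56], [-1.23, 4.37], [0.02, 3.11], [-2.88, 2.88]. Speed limits (rad/s): [2.39, 2.39, 3.01, 3.14, 3.14, 3.14].

## Interface

Orientations are given as a unit quaternion [w, x, y, z].
In Python, from rig import ctrl gives the robot as it stands.
- The arm moves only by the tool step_arm, never from a script. Its argument "increments" is a list of rows, each a list of 3 entries, a list of its own where there are three numbers: the shift along the tool's x, y, z in cm, then the turn, a rotation vector about the tool's x, y, z in degrees, then the opening in per cent of the stroke, from 0 (shut) to 100 (fully open). A call has 1 to 8 rows; each row is the pose to reach, as a shift and turn from the pose commanded when the call began, along the tool's axes at that moment; what a row does not reach only later rows make up. A row lasts 1/8 s, in which the tool goes at most 62.5 mm and 10.7 degrees, less where a joint would pass 70% of its speed; a pose out of reach is approached as far as the arm can. A call with a gripper value outside its range is refused whole. The fingers move at their own pace and stop on an object; "squeeze" is the grip in N (left out, the last holds). Time passes only in rows, so rows that repeat a pose let the fingers close. It gives the time, the measured TCP pose, the force, the opening and the grip force at its end, in the units of the state.
- ctrl.sense(): the state, without advancing time (a new reading comes with each control period).
- ctrl.capture(name): name is "side" or "top" or "wrist"; returns a dict with "img" (400x640x3 uint8, red, green, blue), "fx", "fy", "cx", "cy" (pixels), "extrinsics" (4x4, takes a point from camera to world coordinates). Camera axes: x right, y down, z forward; pixel columns grow to the right and rows downward; lengths in mm; the calibration is good to about 2 mm. A picture is of the moment at which its call begins. There is no depth.
- ctrl.finish_job(): hands the job in; it is judged then, once.
The state is a dict: "time_s": time; "joints": joint angles; "dq": joint speeds; "tau": joint torques, N m; "eef_pos": TCP position; "ee_rot": TCP orientation; "force": force on the tool from outside, world axes, zero at the start; "wrist_torque": the same for the moment, N m; "grip_width": opening from 0.0 (shut) to 1.0 (fully open); "grip_force": force on a finger pad.
Only numpy, scipy, OpenCV 4.12 (cv2) and the standard library are available. Lean on these libraries where they do the work, as an engineer would, in place of code of your own. Each camera call takes 0.05 s, during which the arm holds its last target. There are 200 camera calls.

## Task

Get the gas-line test kit ready to put away: turn the reset knob in the middle of the gauge anticlockwise until its peak pointer is fully back at the zero stop, then lift the fittings tray by its handle and lower it level into the case, on the ledge above the gauge, keeping its brass fittings in it and setting it down before you let go. Leave the other tools on the bench where they are.

Things in the scene. Friction and masses are not known exactly. Their poses are not given: they have to be found in the camera images.
- case: Open black test-kit case, lid off, fixed left or right of the middle. Outer 186 (its x) x 216 (its y) x 90 mm high, walls 6 mm; latches and a folded carrying handle stand up to 16 mm proud of the two long sides. Origin: centre of its underside; z up, long side along y. Foam floor 34 mm above the bench, with a gauge lying in it.
- tray_seat (a point): Where the tray's origin belongs: the case's centre at the top of its ledge, 74 mm above the bench; axes as the case's. The ledge, 12 mm wide, runs round the inside and leaves a 150 (x) x 180 (y) mm opening below it; above it the inside is 174 x 204 mm up to the rim at 90 mm.
- gauge (a point): Centre of the face of the 100 mm gauge lying face up in the case's foam, 15 mm to +y of the case's centre, 40 mm above the bench. White dial; its zero mark, first of the scale, points from the centre midway between the case's -x and -y. A thin black live pointer rests at zero. A brass stem and valve run towards -y, no higher than 42 mm.
- knob_top (a point): Centre of the top of the gauge's reset knob: black, round, fluted, 34 mm in diameter, 26 mm tall, upright on the middle of the dial, 40 to 66 mm above the bench. Grip it from above in any direction; the opening's edge is 75 mm away or more. It carries the peak pointer, a black hand with a broad tip 37 mm out; a white line on its top points the same way.
- peak (a joint): Angle of knob and peak pointer, rad: 0 at the zero stop (a hard stop, broad pointer over the thin one), growing clockwise seen from above up to 4.6. Starts between 0.9 and 2.6; turn it anticlockwise seen from above to reach 0. Friction of about 0.05 N m holds it where it is left. It may take two grasps.
- tray: Grey open tray, 160 (its x) x 190 (its y) x 30 mm high, walls and floor 4 mm, four pockets, loose on the bench on the other side of the middle from the case; 0.2 to 0.5 kg plus 0.2 kg of fittings. Origin: centre of its underside; z up, long side along y. It fits the case above the knob with 7 mm to spare all round, either way round.
- tray_handle (a point): Centre of the tray's handle: a straight dark bar 104 mm long along the tray's y, 14 mm wide and 14 mm high, its centre 68 mm above the tray's underside, on two posts 94 mm apart (12 x 10 mm). Below the bar there is 31 mm of free height down to the tray's 30 mm high middle wall.
- union: Loose brass straight fitting, 66 mm long, square middle 26 x 26 mm, lying in the tray's pocket at +x +y. Origin: centre of its underside, 4 mm above the tray's underside.
- tee: Loose brass tee fitting, 62 mm long, square middle 24 x 28 mm, side branch 28 mm, lying in the tray's pocket at -x -y. Origin: centre of its underside, 4 mm above the tray's underside.
- paddle: Bystander: graphite paddle with wooden handle, 200 mm long, 55 mm wide, 20 mm high, lying between case and tray, along x. Origin on the bench near its middle.
- marver: Bystander: dark graphite slab 120 x 120 x 10 mm near the robot on its right.
- shears: Bystander: shears with looped handles, 190 mm long, 12 mm high, near the robot on its left.
- tweezers: Bystander: steel tweezers, 170 mm long, 9 mm high, lying along x on the right beyond the case or tray.
- lighter: Bystander: hand burner standing on its foot, 44 mm wide, 118 mm high, on the left beyond the case or tray.
Not all that is in view belongs to the job. Leave any purple look-alike of the union alone.

How it is judged:
By the outcome, as a careful person would: the job done as asked, in the order asked, and still so for the second after the job is handed in, with the robot touching nothing.
It also fails if it takes over 58 s, if anything falls off the work surface, if the arm or the gripper's body presses on something with over 40 N, if the wrist force passes 120 N, or if a joint passes its speed limit or range.

## Working session

There is one attempt and no reset: what is moved stays moved. The work goes in short steps, Python scripts to look and compute and a tool call to move; the robot and the scene stay as the last step left them, time stands still between calls to the robot, and variables do not carry over. Pictures are saved under pics/ and viewed, at most 10 in all, crops included, and the job is handed in when it is done.

Besides the shell and the picture viewer there is one more tool, called after "Emit:" as name(argument=value, ...), one argument or row to a line, values as JSON. step_arm: Moves the arm, as the interface text tells. Its arguments: {"type":"object","properties":{"increments":{"type":"array"},"squeeze":{"type":"number"}},"required":["increments"]}

```bash
mkdir -p pics
cat > h.py <<'E'
import numpy as np, cv2, json
from rig import ctrl
from scipy.spatial.transform import Rotation as R
def cap(n,f):
    c=ctrl.capture(n); cv2.imwrite('pics/'+f+'.png',c['img'][:,:,::-1]); np.savez('pics/'+f+'.npz',**c); return c
def ray(c,u,v,z):
    E=np.array(c['extrinsics']); d=E[:3,:3]@[(u-c['cx'])/c['fx'],(v-c['cy'])/c['fy'],1]; o=E[:3,3]
    return o+d*(z-o[2])/d[2]
def proj(c,p):
    E=np.array(c['extrinsics']); q=E[:3,:3].T@(np.array(p)-E[:3,3]); return q[:2]/q[2]*[c['fx'],c['fy']]+[c['cx'],c['cy']]
def rel(p,yaw=None):
    s=ctrl.sense(); w,x,y,z=s['ee_rot']; r=R.from_quat([x,y,z,w])
    print('shift cm',r.inv().apply(np.array(p)-s['eef_pos'])/10,'tool y dir deg',np.degrees(np.arctan2(*r.apply([0,1,0])[[1,0]])))
E
python3 - <<'E'
from h import *
c=cap('top','t1'); print(c['extrinsics'],c['fx']); s=ctrl.sense(); print(s)
c2=cap('side','s1')
E
```

```text
[[ 7.45143089e-03 -9.81501473e-01  1.91309523e-01  2.09151788e+02]
 [-9.99816093e-01 -1.06934265e-02 -1.59195071e-02  1.42075833e+01]
 [ 1.76707740e-02 -1.91155717e-01 -9.81400650e-01  1.52338701e+03]
 [ 0.00000000e+00  0.00000000e+00  0.00000000e+00  1.00000000e+00]] 463.92753013472196
{'time_s': 0.05, 'joints': array([ 8.95605978e-01,  3.13448600e-01,  1.49844740e+00,  1.52538659e-05,
        1.33099984e+00, -2.23420121e-01]), 'dq': array([ 8.71420533e-04, -2.00297375e-03, -5.66211141e-04,  3.17115663e-06,
       -1.64454654e-03, -1.69365938e-05]), 'tau': array([ 1.91770763e-03, -4.13352835e+01, -2.60475844e+01, -2.43406485e-04,
        2.94265505e-03, -5.64237587e-05]), 'eef_pos': array([229.04367495, 472.11335806, 230.73191037]), 'ee_rot': array([-2.89684254e-04,  2.23970801e-01,  9.74595637e-01, -5.83702650e-04]), 'force': array([ 0.18896201, -0.05274971,  0.56499448]), 'wrist_torque': array([ 0.01261891, -0.01246458, -0.00268684]), 'grip_force': 0.0, 'grip_width': 1.0000677468722712}
```

View pics/t1.png

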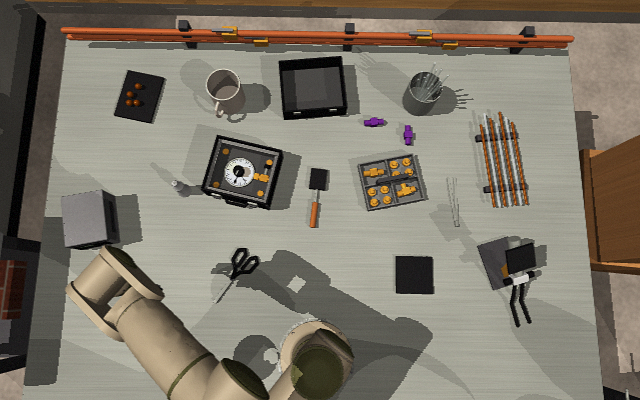

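The case is at about (242,172) with the gauge at (240,172), and the tray at about (391,181). The paddle lies between them at (316,195), and the lighter is near (177,185). Next I'll zoom in on the case and tray.

Run:
```python
from h import *
c=dict(np.load('pics/t1.npz'))
im=c['img'][:,:,::-1]
a=cv2.resize(im[125:220,190:290],None,fx=4,fy=4,interpolation=cv2.INTER_CUBIC); b=cv2.resize(im[125:220,345:445],None,fx=4,fy=4,interpolation=cv2.INTER_CUBIC)
cv2.imwrite('pics/t1z.png',np.hstack([a,b]))
print(ray(c,240,171,66),ray(c,391,181,68))
```

```text
[580.85218528 250.2564106   66.        ] [ 552.90455462 -237.52800418   68.        ]
```

View pics/t1z.png

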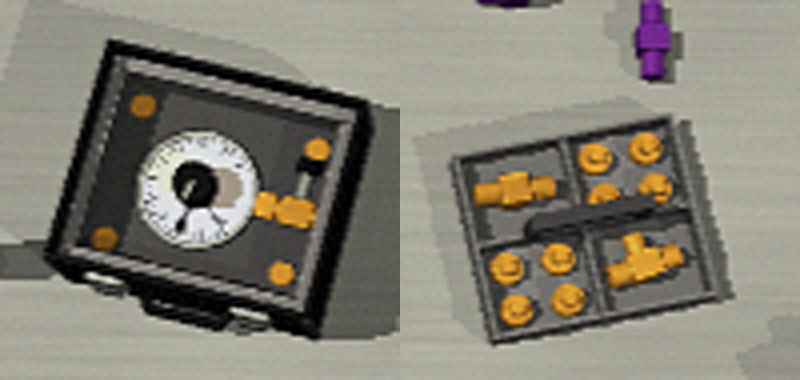

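Emit:
step_arm(
  increments=[
    [[-40.9,-4.5,0],[0,0,0],100],
    [[-40.9,-4.5,0],[0,0,0],100],
    [[-40.9,-4.5,0],[0,0,0],100],
    [[-40.9,-4.5,0],[0,0,0],100],
    [[-40.9,-4.5,0],[0,0,0],100],
    [[-40.9,-4.5,0],[0,0,0],70],
    [[-40.9,-4.5,0],[0,0,0],70],
    [[-40.9,-4.5,0],[0,0,0],70],
  ],
)

```text
time_s: 1.1
eef_pos: [578.9, 251.4, 230.0]
ee_rot: [-0.001, 0.225, 0.974, -0.0]
force: [0.4, 0.0, 0.1]
grip_width: 0.699
grip_force: 0.0
```

Run:
```python
from h import *
c=cap('wrist','w1'); print(c['extrinsics'],c['fx'],c['fy']); s=ctrl.sense(); print(s['time_s'],s['eef_pos'],s['joints'],s['grip_width'])
```

```text
[[ 4.39012567e-01  8.67528443e-01  2.33799842e-01  5.19648268e+02]
 [ 8.98477951e-01 -4.23218202e-01 -1.16720711e-01  2.80476494e+02]
 [-2.31018786e-03  2.61305862e-01 -9.65253288e-01  3.72644945e+02]
 [ 0.00000000e+00  0.00000000e+00  0.00000000e+00  1.00000000e+00]] 337.79896420085146 337.79896420085146
1.15 [577.77891366 252.66983451 230.4054642 ] [ 2.26700244e-01  5.53697326e-01  1.14380182e+00  1.63025393e-04
  1.44561436e+00 -8.90923446e-01] 0.7002622049858612
```

View pics/w1.png

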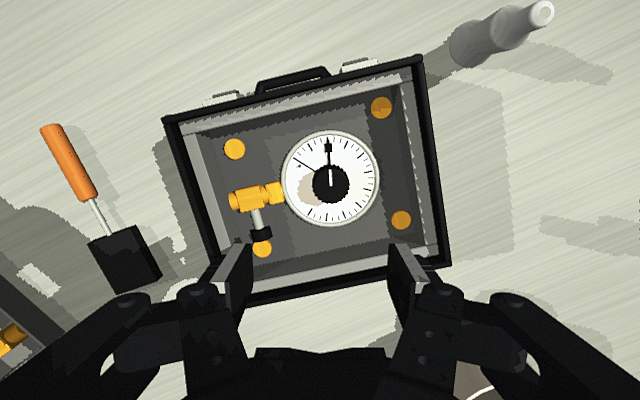

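The dial is centred near (330,178), with the knob top at about (331,183). The thin pointer's tip is near (294,158) and the broad tip near (328,146). The case rim corners are at about (165,119), (419,57), (449,264) and a partly hidden one.

Run:
```python
from h import *
c=dict(np.load('pics/w1.npz')); im=c['img']
w=((im.min(2)>150)).astype(np.uint8); w[:125]=0;w[235:]=0;w[:,:275]=0;w[:,390:]=0
p=max(cv2.findContours(w,0,1)[0],key=cv2.contourArea); e=cv2.fitEllipse(cv2.convexHull(p)); print(e)
g=ray(c,*e[0],40); print('gauge',g)
k=(im.max(2)<60).astype(np.uint8); k[:160]=0;k[210:]=0;k[:,305:]*=1;k[:,:305]=0;k[:,360:]=0
k=cv2.morphologyEx(k,cv2.MORPH_OPEN,np.ones((9,9)));u,v=cv2.boundingRect(k)[0:2];W,H=cv2.boundingRect(k)[2:];print(u,v,W,H)
m=cv2.moments(k,True);kc=(m['m10']/m['m00'],m['m01']/m['m00']);print('knob blob',kc,ray(c,*kc,63))
ang=lambda q:np.degrees(np.arctan2(*(q-g)[[1,0]]))
for q in [(294,158),(328,146)]: print('pointer',ray(c,*q,43),ang(ray(c,*q,43)))
C=[ray(c,*q,90) for q in [(165,119),(419,57),(449,264)]]; print(C,'ctr',(C[0]+C[2])/2, [np.linalg.norm(C[1]-C[0]),np.linalg.norm(C[2]-C[1])])
d=C[1]-C[0];print('case y ang',np.degrees(np.arctan2(d[1],d[0])))
d=C[1]-C[2];print('-x ang',np.degrees(np.arctan2(d[1],d[0])))
cv2.imwrite('pics/z2.png',cv2.resize(im[120:240,270:400,::-1],None,fx=4,fy=4,interpolation=cv2.INTER_CUBIC))
rel(g)
```

```text
((329.97869873046875, 178.01156616210938), (95.870361328125, 97.815673828125), 73.09281158447266)
gauge [584.35001761 259.4894989   40.        ]
313 169 36 34
knob blob (330.19917440660475, 185.24974200206398) [586.20610692 258.13935042  63.        ]
pointer [550.34955595 236.65624791  43.        ] -146.11638514177764
pointer [554.43598771 271.59628908  43.        ] 157.965862413726
[array([471.49802079, 162.97350423,  90.        ]), array([518.58886094, 366.1854985 ,  90.        ]), array([694.37044632, 325.76951797,  90.        ])] ctr [582.93423356 244.3715111   90.        ] [np.float64(208.59688837943818), np.float64(180.3680050412721)]
case y ang 76.95298912379336
-x ang 167.05150273697183
shift cm [-0.31664067  0.91664333 19.03940083] tool y dir deg 64.03397779859657
```

View pics/z2.png

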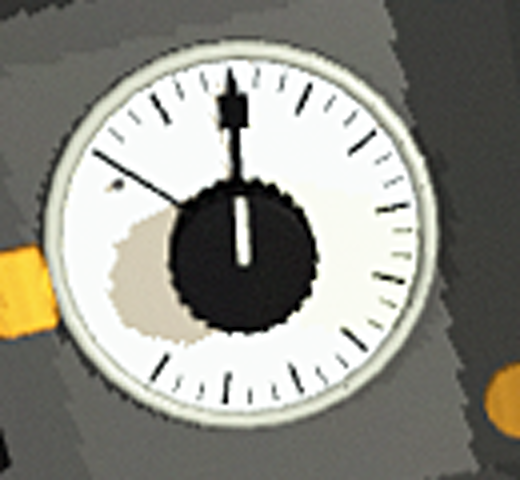

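The peak pointer is about 54° clockwise of zero, so one grasp will do. I'll go down over the knob.

Emit:
step_arm(
  increments=[
    [[-0.4,0.85,4],[0,0,0],70],
    [[-0.4,0.85,9],[0,0,0],70],
    [[-0.4,0.85,13],[0,0,0],70],
    [[-0.4,0.85,16],[0,0,0],70],
    [[-0.4,0.85,18],[0,0,0],70],
    [[-0.4,0.85,18.6],[0,0,0],70],
    [[-0.4,0.85,18.6],[0,0,0],60],
    [[-0.4,0.85,18.6],[0,0,0],50],
  ],
  squeeze=40,
)

```text
time_s: 2.15
eef_pos: [585.2, 259.5, 46.5]
ee_rot: [0.001, 0.224, 0.975, 0.0]
force: [-0.6, 0.0, 0.2]
grip_width: 0.5
grip_force: 0.0
```

Emit:
step_arm(
  increments=[
    [[0,0,0],[0,0,0],20],
    [[0,0,0],[0,0,0],20],
    [[0,0,0],[0,0,0],20],
    [[0,0,0],[0,0,0],20],
  ],
)

```text
time_s: 2.65
eef_pos: [585.2, 259.4, 46.5]
ee_rot: [0.001, 0.224, 0.975, 0.0]
force: [-1.5, 0.1, 5.5]
grip_width: 0.385
grip_force: 39.6
```

Emit:
step_arm(
  increments=[
    [[0,0,0],[0,0,-6],20],
    [[0,0,0],[0,0,-14],20],
    [[0,0,0],[0,0,-23],20],
    [[0,0,0],[0,0,-32],20],
    [[0,0,0],[0,0,-41],20],
    [[0,0,0],[0,0,-49],20],
    [[0,0,0],[0,0,-55],20],
    [[0,0,0],[0,0,-60],20],
  ],
)

```text
time_s: 3.65
eef_pos: [585.5, 258.1, 46.4]
ee_rot: [0.0, -0.294, 0.956, -0.001]
force: [-2.6, -8.2, 11.4]
grip_width: 0.381
grip_force: 41.0
```

Run:
```python
from h import *
s=ctrl.sense(); print(s['wrist_torque'],s['force'],s['joints'][5],s['grip_width'],s['grip_force'],s['eef_pos'])
```

```text
[-1.37878814  0.47655172 -0.82147741] [-2.55148201 -8.15569006 11.39709638] -1.9337385603577948 0.3808461495426205 41.04646682739258 [585.45779384 258.10769521  46.35562722]
```

Emit:
step_arm(
  increments=[
    [[0,0,0],[0,0,-60],60],
    [[0,0,0],[0,0,0],70],
    [[0,0,-3],[0,0,0],70],
    [[0,0,-8],[0,0,0],70],
    [[0,0,-13],[0,0,0],70],
    [[0,0,-18],[0,0,0],70],
  ],
)

```text
time_s: 4.4
eef_pos: [584.7, 259.1, 227.3]
ee_rot: [0.0, -0.293, 0.956, -0.0]
force: [-0.7, -0.1, -0.1]
grip_width: 0.699
grip_force: 0.0
```

My first row had a stray −60° turn while the fingers were opening, so I'll check the pointer.

Run:
```python
from h import *
c=cap('wrist','w2'); im=c['img']; u,v=proj(c,[584.5,259.5,45]).astype(int); print(u,v)
cv2.imwrite('pics/z3.png',cv2.resize(im[max(v-65,0):v+65,u-75:u+75,::-1],None,fx=4,fy=4,interpolation=cv2.INTER_CUBIC))
```

```text
320 178
```

View pics/z3.png

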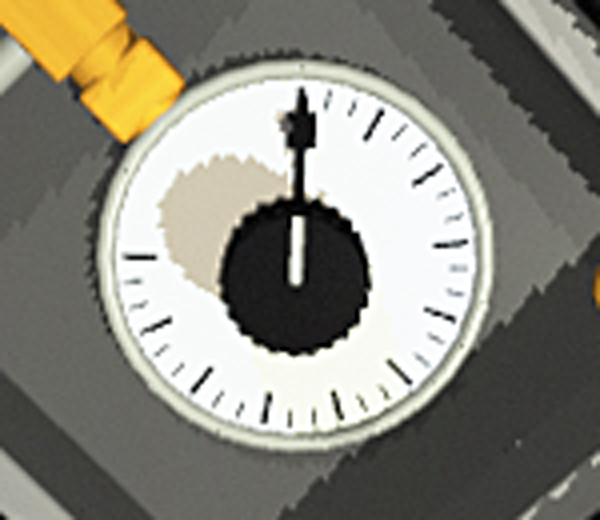

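The broad pointer (tip near (300,118) in the crop) now covers the thin one. I'll check the angle in numbers and set up the tray approach.

Run:
```python
from h import *
c=dict(np.load('pics/w2.npz'));im=c['img']
g=np.array([584.4,259.5,40])
w=(im.min(2)>150).astype(np.uint8);m=np.zeros_like(w);cv2.circle(m,(320,178),60,1,-1);w*=m
p=max(cv2.findContours(w,0,1)[0],key=cv2.contourArea);e=cv2.fitEllipse(cv2.convexHull(p));g=ray(c,*e[0],40);print('gauge',g)
ox,oy=245,113
for q in [(301,95),(300,130),(299,180)]:
  r=ray(c,ox+q[0]/4,oy+q[1]/4,43);print(np.degrees(np.arctan2(*(r-g)[[1,0]])))
a=ray(c,ox+298/4,oy+217/4,66);b=ray(c,ox+296/4,oy+283/4,66);print('line',np.degrees(np.arctan2(*(a-b)[[1,0]])),b)
c=dict(np.load('pics/t1.npz'))
E=[ray(c,345+x/4,125+y/4,75) for x,y in[(528,225),(688,203)]];print(E,(E[0]+E[1])/2)
print('tray corners',[ray(c,345+x/4,125+y/4,30)[:2].round() for x,y in[(452,160),(672,120),(733,297),(493,342)]])
rel([547,-238,230])
```

```text
gauge [584.59208815 257.22160017  40.        ]
-148.20542363227025
-148.39350155230034
-149.27659264977416
line -147.59769258878748 [585.70545711 258.54257675  66.        ]
[array([ 553.6470609 , -514.37184339,   75.        ]), array([ 573.43851862, -645.70690273,   75.        ])] [ 563.54278976 -580.03937306   75.        ]
tray corners [array([ 619., -470.]), array([ 657., -658.]), array([ 505., -698.]), array([ 465., -496.])]
shift cm [ 31.18587866 -38.97616458   0.30946185] tool y dir deg 124.11437565375866
```

Emit:
step_arm(
  increments=[
    [[4,-5,0],[0,0,10],70],
    [[8,-10,0],[0,0,20],70],
    [[12,-15,0],[0,0,30],70],
    [[16,-20,0],[0,0,40],70],
    [[20,-25,0],[0,0,50],70],
    [[24,-30,0],[0,0,60],70],
    [[28,-35,0],[0,0,70],70],
    [[31.2,-39,0],[0,0,80],70],
  ],
)

```text
time_s: 5.45
eef_pos: [544.8, -240.8, 225.4]
ee_rot: [0.0, 0.393, 0.92, -0.0]
force: [0.6, -0.3, -0.2]
grip_width: 0.703
grip_force: 0.0
```

Emit:
step_arm(
  increments=[
    [[0,0,0],[0,0,10],60],
    [[0,0,0],[0,0,20],60],
    [[0,0,0],[0,0,30],60],
    [[0,0,0],[0,0,36],60],
    [[0,0,0],[0,0,36],60],
  ],
)

```text
time_s: 6.08
eef_pos: [545.2, -238.7, 225.3]
ee_rot: [0.0, 0.655, 0.756, -0.0]
force: [0.0, -0.2, 0.2]
grip_width: 0.598
grip_force: 0.0
```

Run:
```python
from h import *
c=cap('wrist','w3'); s=ctrl.sense(); print(s['time_s'],s['eef_pos'],s['joints'])
c=dict(np.load('pics/t1.npz'))
print('tray corners',[ray(c,245+x/4,125+y/4,30)[:2].round() for x,y in[(452,160),(672,120),(733,297),(493,342)]])
```

```text
6.125 [ 545.231349   -238.71552876  225.2945541 ] [-6.09334652e-01  4.73426044e-01  1.28205277e+00 -2.29862877e-05
  1.38596586e+00 -7.53112070e-01]
tray corners [array([ 615., -135.]), array([ 652., -320.]), array([ 502., -366.]), array([ 462., -167.])]
```

View pics/w3.png

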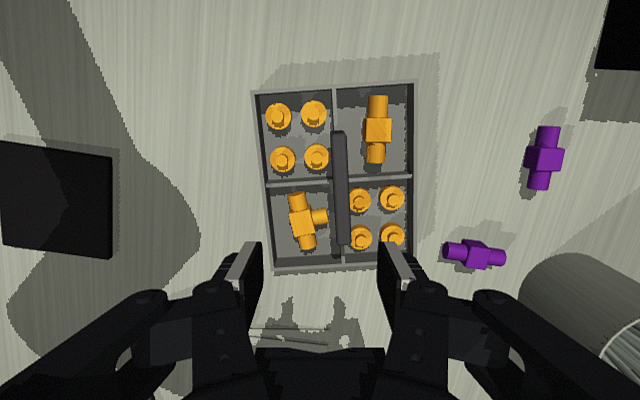

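The tray rim corners are at about (251,92), (417,81), (411,265) and (272,271). The top of the handle bar runs from (338,131) to (344,244).

Run:
```python
from h import *
c=dict(np.load('pics/w3.npz'));im=c['img']
C=np.array([ray(c,*q,30) for q in [(251,92),(417,81),(411,265),(272,271)]]);print(C[:,:2].round(1),C.mean(0))
f=lambda d:np.degrees(np.arctan2(d[1],d[0]))
print('side',[np.linalg.norm(C[i]-C[i-1]).round(1) for i in range(4)],'ang',[round(f(C[i]-C[i-1]),1) for i in range(4)])
k=((im.max(2)<75)&(im.min(2)>25)).astype(np.uint8);m=np.zeros_like(k);m[128:248,328:352]=1;k*=m
k=cv2.morphologyEx(k,cv2.MORPH_OPEN,np.ones((5,5)))
p=max(cv2.findContours(k,0,1)[0],key=cv2.contourArea);r=cv2.minAreaRect(p);b=cv2.boxPoints(r);print(b)
for z in(75,68):
  B=np.array([ray(c,*q,z) for q in b]);print(B[:,:2].round(1),B.mean(0))
A=ray(c,338,131,75);D=ray(c,344,244,75);print('bar',A,D,(A+D)/2,np.linalg.norm(A-D),f(A-D))
rel((A+D)/2)
```

```text
[[ 468.8 -168.3]
 [ 623.4 -136. ]
 [ 658.3 -323.4]
 [ 508.5 -352.2]] [ 564.73595501 -244.99203585   30.        ]
side [np.float64(188.1), np.float64(157.9), np.float64(190.6), np.float64(152.5)] ang [np.float64(102.2), np.float64(11.8), np.float64(-79.4), np.float64(-169.1)]
[[326.7969  187.3446 ]
 [347.34457 186.20306]
 [350.6923  246.46152]
 [330.14462 247.60306]]
[[ 551.7 -240. ]
 [ 569.6 -236.4]
 [ 582.2 -292.9]
 [ 563.3 -296.7]] [ 566.69984113 -266.51925935   75.        ]
[[ 552.1 -241.6]
 [ 570.4 -237.9]
 [ 583.3 -295.7]
 [ 564.  -299.7]] [ 567.44348932 -268.7452528    68.        ]
bar [ 553.85378531 -190.0120597    75.        ] [ 575.57027152 -291.32901919   75.        ] [ 564.71202841 -240.67053944   75.        ] 103.61820329451133 102.0978438964306
shift cm [-0.47084717  1.89856313 15.02968663] tool y dir deg 8.238081543477275
```

Emit:
step_arm(
  increments=[
    [[-0.6,1.9,3],[0,0,-3.3],60],
    [[-0.6,1.9,8],[0,0,-3.3],60],
    [[-0.6,1.9,12],[0,0,-3.3],60],
    [[-0.6,1.9,15.5],[0,0,-3.3],60],
    [[-0.6,1.9,17.2],[0,0,-3.3],60],
    [[-0.6,1.9,17.6],[0,0,-3.3],60],
    [[-0.6,1.9,17.6],[0,0,-3.3],40],
    [[-0.6,1.9,17.6],[0,0,-3.3],25],
  ],
  squeeze=80,
)

```text
time_s: 7.12
eef_pos: [565.5, -242.3, 50.6]
ee_rot: [0.001, 0.633, 0.774, 0.0]
force: [-0.8, 0.4, -0.5]
grip_width: 0.246
grip_force: 0.0
```

Emit:
step_arm(
  increments=[
    [[0,0,0],[0,0,0],5],
    [[0,0,0],[0,0,0],5],
    [[0,0,0],[0,0,0],5],
    [[0,0,0],[0,0,0],5],
    [[0,0,0],[0,0,0],5],
  ],
)

```text
time_s: 7.75
eef_pos: [565.4, -242.3, 50.6]
ee_rot: [0.001, 0.633, 0.774, -0.0]
force: [-1.0, -0.0, 5.8]
grip_width: 0.147
grip_force: 79.0
```

Run:
```python
from h import *
s=ctrl.sense(); print(s)
```

```text
{'time_s': 7.75, 'joints': array([-5.94983377e-01,  6.90720747e-01,  1.40732330e+00, -2.26711743e-04,
        1.04167352e+00, -7.94486851e-01]), 'dq': array([-0.00012765, -0.00014057, -0.00042304,  0.00073013,  0.00018906,
       -0.00052279]), 'tau': array([-1.88742386e-02, -5.03545654e+01, -2.10877901e+01,  1.66455279e-01,
       -3.92610384e-01,  1.12307549e-01]), 'eef_pos': array([ 565.35929059, -242.26181219,   50.59046458]), 'ee_rot': array([ 9.42554634e-04,  6.33128984e-01,  7.74045735e-01, -1.26220647e-05]), 'force': array([-1.03034022, -0.00927654,  5.76383568]), 'wrist_torque': array([0.15204598, 0.27270456, 0.09286641]), 'grip_force': 78.98980021476746, 'grip_width': 0.14724117465886954}
```

Emit:
step_arm(
  increments=[
    [[0,0,-0.5],[0,0,0],5],
    [[0,0,-1.5],[0,0,0],5],
    [[0,0,-3.5],[0,0,0],5],
    [[0,0,-6],[0,0,0],5],
    [[0,0,-9],[0,0,0],5],
    [[0,0,-12],[0,0,0],5],
    [[0,0,-14],[0,0,0],5],
    [[0,0,-15],[0,0,0],5],
  ],
)

```text
time_s: 8.75
eef_pos: [565.0, -242.0, 200.5]
ee_rot: [0.001, 0.633, 0.774, 0.0]
force: [-0.5, 0.0, -5.1]
grip_width: 0.145
grip_force: 78.2
```

Run:
```python
from h import *
c=cap('wrist','w4'); s=ctrl.sense(); print(s['eef_pos'],s['ee_rot'],s['force'],s['wrist_torque'],s['grip_width'])
t=cap('top','t4')
a=c['img'][:,:,::-1]; b=cv2.resize(t['img'][100:230,200:460,::-1],(640,320))
cv2.imwrite('pics/m4.png',cv2.resize(np.vstack([a[:280],b]),(640,600)))
```

```text
[ 565.18522673 -242.11083222  201.18906294] [1.03788792e-03 6.33272742e-01 7.73927998e-01 1.05025932e-04] [ 0.24811107 -0.73657857 -2.82595057] [-0.04171591 -0.01715757 -0.01379875] 0.14591708791385533
```

View pics/m4.png

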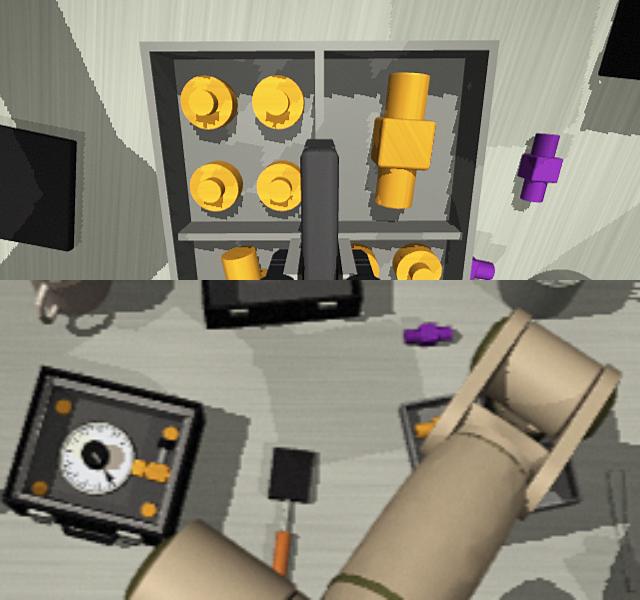

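The tray hangs level from the handle with all its fittings aboard. Its far rim corners are at about (141,43) and (499,41).

Run:
```python
from h import *
c=dict(np.load('pics/w4.npz'));s=ctrl.sense(); w,x,y,z=s['ee_rot'];r=R.from_quat([x,y,z,w])
zr=s['eef_pos'][2]-50.6+30
A=ray(c,141,43,zr);B=ray(c,499,41,zr)
f=lambda p:r.inv().apply(p-s['eef_pos'])
print(f(A),f(B),np.linalg.norm(A-B),r.apply([0,1,0]))
# bar far end, top z=75
print('bar end',f(ray(c,319,141,zr+45)))
T=[581.2,243.5,201]
rel(T)
print(s['force'],s['time_s'])
```

```text
[ 93.94063052 -79.81701702  20.45731875] [94.85132253 79.59960266 20.58294545] 159.41927038467972 [9.80216809e-01 1.97925185e-01 7.92868718e-04]
bar end [ 54.98880173  -0.47281515 -24.44687483]
shift cm [47.27457949 11.19329979 -0.12897116] tool y dir deg 11.415659289415435
[ 0.04575555 -0.915483   -5.18476466] 8.85
```

Emit:
step_arm(
  increments=[
    [[1,0.2,0],[0,0,1],5],
    [[3.5,0.8,0],[0,0,3],5],
    [[7.5,1.8,0],[0,0,6],5],
    [[12,2.8,0],[0,0,9],5],
    [[16.5,3.9,0],[0,0,12],5],
    [[21,5,0],[0,0,15],5],
    [[25,5.9,0],[0,0,18],5],
    [[28,6.6,0],[0,0,20],5],
  ],
)

```text
time_s: 9.85
eef_pos: [573.4, 48.0, 198.3]
ee_rot: [-0.001, 0.758, 0.652, -0.001]
force: [0.3, -0.5, -4.4]
grip_width: 0.145
grip_force: 78.2
```

Run:
```python
from h import *
rel([581.5,244,201]);s=ctrl.sense();print(s['eef_pos'],s['ee_rot'])
```

```text
shift cm [19.49954804 -2.13717574 -0.2565431 ] tool y dir deg -8.628244903770195
[573.37114275  48.00662123 198.33767   ] [-8.31691995e-04  7.58294766e-01  6.51911095e-01 -5.28261962e-04]
```

Emit:
step_arm(
  increments=[
    [[3,-0.3,0],[0,0,1],5],
    [[7,-0.8,0],[0,0,2],5],
    [[11,-1.2,0],[0,0,3],5],
    [[15,-1.6,0],[0,0,4],5],
    [[18,-2,0],[0,0,4.3],5],
    [[19.3,-2.1,0],[0,0,4.3],5],
    [[19.5,-2.1,0],[0,0,4.3],5],
    [[19.5,-2.1,0],[0,0,4.3],5],
  ],
)

```text
time_s: 10.85
eef_pos: [582.6, 240.7, 199.1]
ee_rot: [0.0, 0.782, 0.623, -0.0]
force: [-0.1, -0.2, -5.0]
grip_width: 0.147
grip_force: 78.2
```

Run:
```python
from h import *
c=cap('wrist','w5'); s=ctrl.sense(); print(s['eef_pos'],s['joints'],s['time_s']); rel([581.5,244,124.6])
cv2.imwrite('pics/w5v.png',c['img'][:,:,::-1])
```

```text
[582.64745826 240.52483012 199.16549538] [ 2.06052142e-01  5.71587296e-01  1.19600186e+00 -2.84288875e-04
  1.37439522e+00  4.32190455e-01] 10.9
shift cm [ 0.31606293 -0.1879442   7.45646343] tool y dir deg -12.953592055557186
```

View pics/w5v.png

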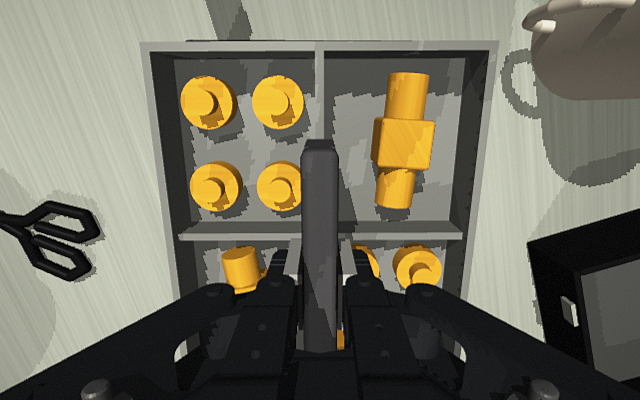

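A thin dark line of case rim shows along the tray's far edge (row 40), which matches the expected alignment. I'll lower it with force checks.

Emit:
step_arm(
  increments=[
    [[0.3,-0.2,0.5],[0,0,0],5],
    [[0.3,-0.2,1.5],[0,0,0],5],
    [[0.3,-0.2,2.7],[0,0,0],5],
    [[0.3,-0.2,3.9],[0,0,0],5],
    [[0.3,-0.2,5],[0,0,0],5],
    [[0.3,-0.2,5.8],[0,0,0],5],
    [[0.3,-0.2,6.3],[0,0,0],5],
    [[0.3,-0.2,6.6],[0,0,0],5],
  ],
)

```text
time_s: 11.9
eef_pos: [581.3, 244.9, 133.2]
ee_rot: [0.0, 0.782, 0.623, 0.0]
force: [-0.3, 0.2, -4.6]
grip_width: 0.145
grip_force: 78.2
```

Emit:
step_arm(
  increments=[
    [[0,0,0.3],[0,0,0],5],
    [[0,0,0.5],[0,0,0],5],
    [[0,0,0.7],[0,0,0],5],
    [[0,0,0.8],[0,0,0],5],
    [[0,0,0.9],[0,0,0],5],
    [[0,0,0.9],[0,0,0],5],
  ],
)

```text
time_s: 12.65
eef_pos: [581.3, 244.9, 124.7]
ee_rot: [0.0, 0.782, 0.623, 0.0]
force: [-1.1, -0.1, -2.6]
grip_width: 0.146
grip_force: 78.5
```

Contact is just starting. I'll lower another 1–2 mm.

Emit:
step_arm(
  increments=[
    [[0,0,0.1],[0,0,0],5],
    [[0,0,0.1],[0,0,0],5],
    [[0,0,0.1],[0,0,0],5],
  ],
)

```text
time_s: 13.02
eef_pos: [581.3, 244.9, 124.6]
ee_rot: [0.0, 0.782, 0.623, 0.0]
force: [-5.1, -2.2, 6.1]
grip_width: 0.147
grip_force: 79.7
```

Emit:
step_arm(
  increments=[
    [[0,0,0],[0,0,0],25],
    [[0,0,0],[0,0,0],50],
    [[0,0,0],[0,0,0],50],
    [[0,0,0],[0,0,0],50],
    [[0,0,-2],[0,0,0],50],
    [[0,0,-5],[0,0,0],50],
    [[0,0,-9],[0,0,0],50],
    [[0,0,-14],[0,0,0],50],
  ],
)

```text
time_s: 14.02
eef_pos: [580.9, 244.8, 264.0]
ee_rot: [-0.0, 0.782, 0.623, -0.001]
force: [0.8, 0.7, -0.6]
grip_width: 0.499
grip_force: 0.0
```

Run:
```python
from h import *
c=cap('wrist','w6'); s=ctrl.sense(); print(s['eef_pos'],s['force'],s['time_s'])
```

```text
[582.635877   245.20466422 272.05849083] [0.72239822 0.29006597 7.45916023] 14.075
```

View pics/w6.png

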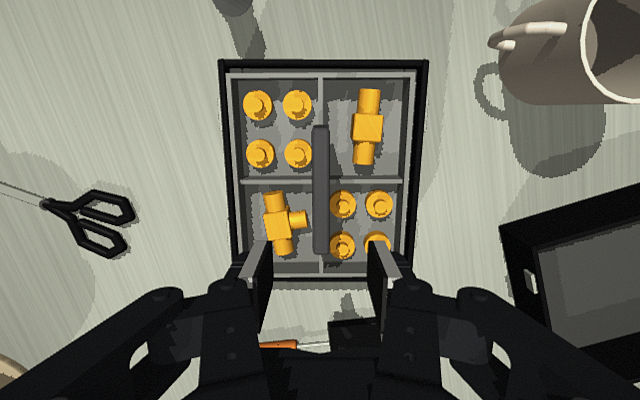

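The tray sits inside the case rim, square to it, with all its fittings in place and the gripper clear above. I'll hand the job in.

```bash
python3 -c "
from rig import ctrl
print(ctrl.finish_job())"
```

```text
the job is handed in; nothing more can be done
None
```

The peak pointer is back at its zero stop, and the tray is set down on the case's ledge with all its fittings in it; I handed the job in at about 14 s with the arm clear.

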